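File the edge of a brass plate on forward strokes

ROBOT

A 7-joint arm with a two-finger parallel gripper is mounted at the origin on the work surface. World frame = base frame: x ahead of the robot, y to its left, z up, the work surface at z = 0. Lengths are in mm, angles in rad, forces in N, time in s.
With the tool pointing down it reaches from about 400 to 875 mm from the base axis. Payload 4.4 kg.
Tool frame: the origin (TCP) lies on the centre line of the jaws, within the pads' length; the fingertips stand 25 mm ahead of it and the grasp point (between the pads) lies 6 mm ahead of it (ctrl.finger_overhang is the distance from the TCP to the fingertips, in mm); z points along the fingers, y is the line along which they close (so a half turn about z gives the same grasp; the last joint's range is limited). The gripper opens to 85 mm and grips with 20 to 120 N. Pads are 22 mm wide; open, the fingers measure 114 mm over their backs; the gripper's body (76 mm by 85 mm) begins 54 mm behind the grasp point. The pads swing forward as they close: fully open they stand 13 mm farther back than shut.
Start: joints at [1.056, 0.628, 0.038, 1.517, -0.027, 0.996, -0.02], TCP at [282.052, -585.631, 256.313] pointing down, gripper open.
Joint ranges: [-3.06, 3.06], [-0.37, 2.12], [-1.25, 1.32], [0.18, 2.47], [-1.1, 4.24], [0.23, 1.98], [-2.94, 2.94]. Speed limits (rad/s): [2.57, 2.57, 3.14, 3.14, 3.14, 3.14, 3.14].

INTERFACE

Orientations are given as [roll, pitch, yaw] about the fixed x, y, z axes, in that order (R = Rz(yaw) Ry(pitch) Rx(roll)).
In Python, from cell import ctrl gives the robot as it stands. The module is installed in compiled form; this text tells all that it offers.
- The arm moves only by the tool play_rows, never from a script. Its argument "targets" is a list of rows, each a list of 5 numbers: the closure, from 0 (fully open) to 1 (shut), then the shift along the tool's x, y, z in cm, then the turn about the tool's z in degrees. In form: [[gripper, dx, dy, dz, spin], ...]. A call has 1 to 10 rows; each row is the pose to reach, as a shift and turn from the pose commanded when the call began, along the tool's axes at that moment; what a row does not reach only later rows make up. A row lasts 1/10 s, in which the tool goes at most 50 mm and 8.59 degrees, less where a joint would pass 70% of its speed; a pose out of reach is approached as far as the arm can. A call with a gripper value outside its range is refused whole. The fingers move at their own pace and stop on an object; the grip force is fixed at half the most. Time passes only in rows, so rows that repeat a pose let the fingers close. It gives the time, the measured TCP pose, the force, the opening and the grip force at its end, in the units of the state.
- ctrl.read_state(): the state, without advancing time (a new reading comes with each control period).
- ctrl.get_image(name): name is "scene" or "top" or "wrist"; returns (picture, depth): 480x640x3 uint8, red, green, blue; 480x640 float32, mm along the optical axis (not along the pixel's ray), 0 where there is no reading.
- ctrl.calibration(name): a dict with "vfov" (degrees; the focal length in pixels is half the picture's height over the tangent of half this angle, whatever the lens; pixels are square), "cx", "cy" (the principal point, pixels), "extrinsics" (4x4, takes a point from camera to world coordinates); the wrist camera has in their place "mount" (4x4, takes a point from camera to tool coordinates, whose origin is the TCP and whose axes are the flange's). Camera axes: x right, y down, z forward; pixel columns grow to the right and rows downward; lengths in mm; the calibration is good to about 2 mm. A picture is of the moment at which its call begins: read the wrist's pose just before it. calibration takes no time and is no camera call.
- ctrl.finish_job(): hands the job in; it is judged then, once.
Trained networks look in the newest picture that a camera, given by its name, has taken for a name from the list of things; names that differ only in an ending like _2 or _b are one class to them, and where a whole thing is asked for, a point or a joint stands for the part that bears it (a point fixed in the world has none). Each returns a list of dicts, best first, with "confidence" (0 to 1); they miss things now and then, are a little off and sometimes report something else, mostly with a low value. They report only what shows in the picture. A call takes as long as a camera call. They do not tell look-alikes from the thing itself.
- ctrl.search_frame(camera, name): "bbox" ([left, top, right, bottom] in pixels, round what is visible of it).
- ctrl.trace(camera, name): "pixels" (480x640 bool, what is visible of it) and "bbox" ([left, top, right, bottom] in pixels, round what is visible of it).
The state is a dict: "clock": time; "qpos": joint angles; "qd": joint speeds; "tau": joint torques, N m; "eef_pos": TCP position; "tool_rot": TCP orientation; "force": force on the tool from outside, world axes, zero at the start; "torque": the same for the moment, N m; "width": finger opening in mm; "gripper_force": force on a finger pad.
Only numpy, scipy, OpenCV 4.12 (cv2) and the standard library are available. Lean on these libraries where they do the work, as an engineer would, in place of code of your own. Each camera call takes 0.05 s, during which the arm holds its last target. There are 200 camera calls.

TASK

Take the block-handled file from its cork rest and dress the top edge of the brass plate in the filing clamp with three strokes: hold the file level, square across the edge with its tip pointing away from the clamp's screw, and push it tip first with light, steady pressure (5 to 15 N) so that the edge runs from the front third of the file to its rear third. File only on the forward push: lift the file clear of the plate on every return, then lay it back teeth down on the cork rest and leave the glue bottle, bridge blank and screwdriver alone.

Things in the scene. Friction and masses are not known exactly. Their poses are not given: they have to be found in the camera images.
- file_grip (a point): centre of the file's pale wooden handle block (90 long x 30 wide x 36 mm tall, on the blade's back), 24 mm above the toothed underside; x points to the file's tip, z up. Loose, 0.24 to 0.39 kg, starts on the rest teeth down. Dark steel blade 6 mm thick, reaching 90 mm either way along x from here, 22 mm wide (front 30 mm: 12 mm wide); a thin 30 mm tang sticks out behind
- file_tip (a point): middle of the file's front end, on its toothed underside, 90 mm ahead of the handle centre along the file's x and 24 mm below it
- clamp: low filing clamp fixed to the bench, base 130 x 90 mm; origin at the centre of its underside. x is the stroke direction, from the side with screw and T-bar (-x) to the plain side (+x). The T-bar lies 68 mm out, 56 mm high, 60 mm long. y runs along the plate's edge
- jaws (a point): middle of the gap between the two steel jaw tops, 70 mm above the bench, axes as the clamp's. The upright brass plate held here is 5 mm thick (x) and 60 mm long (y), centred on this point. Its level top edge is 14 to 38 mm above this point: it differs each time and is not reported; find it by touch or sight. The plate stays put under 60 N
- carriage (a joint): jaws and plate ride together on a sprung carriage that gives along the clamp's x: displacement in m, 0 at rest, positive forward, 1 N per mm, stops at 12 mm either way. A file pushed forward under pressure drags it positive; one drawn back in contact pulls it negative
- rest: flat dark wood board faced with cork, 270 (x) x 90 (y) x 8 mm, fixed to the bench; origin at the centre of its underside, x along its length. The file starts on it
- glue: bystander: white glue bottle with red cap, 52 mm across, 150 mm tall, origin under its centre
- bridge: bystander: dark wooden guitar bridge blank, 30 x 150 (y) x 9 mm, origin under its centre
- driver: bystander: wooden-handled screwdriver lying on the bench, about 200 mm long along its x
There are look-alikes about, which are no part of the job. There is more than one size of the part that bears file_grip; the job needs the middle-sized. Of the things that look like the clamp, the smaller one is meant.

How it is judged:
By the outcome, as a careful person would: the job done as asked, in the order asked, and still so for the second after the job is handed in, with the robot touching nothing.
It also fails if it takes over 72 s, if anything falls off the work surface, if the arm or the gripper's body presses on something with over 40 N, if the wrist force passes 120 N, or if a joint passes its speed limit or range.

## Working session

There is one attempt and no reset: what is moved stays moved. The work goes in short steps, Python scripts to look and compute and a tool call to move; the robot and the scene stay as the last step left them, time stands still between calls to the robot, and variables do not carry over. Pictures are saved under pics/ and viewed, at most 10 in all, crops included, and the job is handed in when it is done.

Besides the shell and the picture viewer there is one more tool, called as name(argument=value, ...) on one line, values as JSON. play_rows: Moves the arm, as the interface text tells. Its arguments: {"type":"object","properties":{"targets":{"type":"array"}},"required":["targets"]}

```bash
mkdir -p pics; cat > h.py <<'E'
import numpy as np,cv2
from cell import ctrl
from scipy.spatial.transform import Rotation as R
def cam(n):
    c=ctrl.calibration(n);f=240/np.tan(np.radians(c["vfov"])/2)
    s=ctrl.read_state()
    im,d=ctrl.get_image(n)
    if n=="wrist":
        T=np.eye(4);T[:3,:3]=R.from_euler("xyz",s["tool_rot"]).as_matrix();T[:3,3]=s["eef_pos"];E=T@np.array(c["mount"])
    else:E=np.array(c["extrinsics"])
    v,u=np.mgrid[:480,:640]
    P=np.stack([(u-c["cx"])/f*d,(v-c["cy"])/f*d,d],-1)@E[:3,:3].T+E[:3,3]
    P[d==0]=np.nan
    return im,d,P
def save(n,im):cv2.imwrite(f"pics/{n}.png",cv2.cvtColor(im,cv2.COLOR_RGB2BGR))
E
python3 - <<'E'
from h import *
s=ctrl.read_state();print(s["eef_pos"],s["tool_rot"],s["clock"],s["force"])
ims=[]
for n in["scene","top"]:
    im,d,P=cam(n);ims.append(im)
    np.save(n+"P.npy",P); save(n,im)
    for t in["file_grip","clamp","rest","glue","bridge","driver","jaws"]:
        for r in ctrl.trace(n,t):
            m=r["pixels"];q=P[m];q=q[~np.isnan(q[:,0])]
            print(n,t,round(r["confidence"],2),np.array(r["bbox"]).round(), np.median(q,0).round(), np.percentile(q[:,2],98).round(),cv2.minAreaRect(q[:,:2].astype(np.float32)))
E
```

```text
[ 281.77604575 -585.10693455  255.38108044] [-3.13967059e+00  6.69837564e-05  4.48799852e-01] 0.0 [-1.42676515 -0.61277202  0.61688824]
scene file_grip 0.97 [317. 239. 369. 254.] [518.  62.  16.] 31.0 ((501.98150634765625, 72.04779052734375), (124.168701171875, 53.156612396240234), 66.9853744506836)
scene file_grip 0.78 [359. 210. 421. 247.] [548. 196.  32.] 53.0 ((530.8408203125, 223.16802978515625), (84.43975830078125, 203.40939331054688), 85.64871978759766)
scene file_grip 0.66 [316. 140. 371. 191.] [236. 301.  33.] 59.0 ((222.87074279785156, 315.64794921875), (50.05208969116211, 285.0384521484375), 15.589705467224121)
scene clamp 0.96 [207. 262. 280. 326.] [ 542. -221.   39.] 101.0 ((518.2509765625, -212.0622100830078), (138.75259399414062, 91.68284606933594), 12.503518104553223)
scene clamp 0.83 [206. 328. 308. 452.] [ 764. -325.   53.] 126.0 ((700.736572265625, -309.54925537109375), (127.62010192871094, 241.26815795898438), 88.5193099975586)
scene rest 0.79 [354. 206. 443. 271.] [606. 187.   8.] 12.0 ((550.8422241210938, 205.94151306152344), (94.35751342773438, 269.042846679687
[... 2418 characters left out ...]
(155.0682373046875, 37.2501106262207), 74.82047271728516)
top bridge 0.17 [233. 191. 246. 279.] [531. 202.  47.] 54.0 ((526.4979248046875, 201.6002655029297), (209.8709259033203, 36.16849899291992), 10.406990051269531)
top driver 0.86 [137. 202. 174. 265.] [551. 391.  23.] 30.0 ((526.72119140625, 409.3228454589844), (33.27473449707031, 163.11599731445312), 62.961647033691406)
top jaws 0.91 [391. 203. 438. 265.] [ 516. -204.   42.] 101.0 ((521.6577758789062, -211.6019287109375), (138.66551208496094, 94.95966339111328), 11.728724479675293)
top jaws 0.74 [428. 108. 486. 181.] [ 721. -301.   57.] 126.0 ((733.48828125, -317.2308349609375), (136.5719451904297, 185.4200439453125), 85.5901107788086)
```

View pics/top.png

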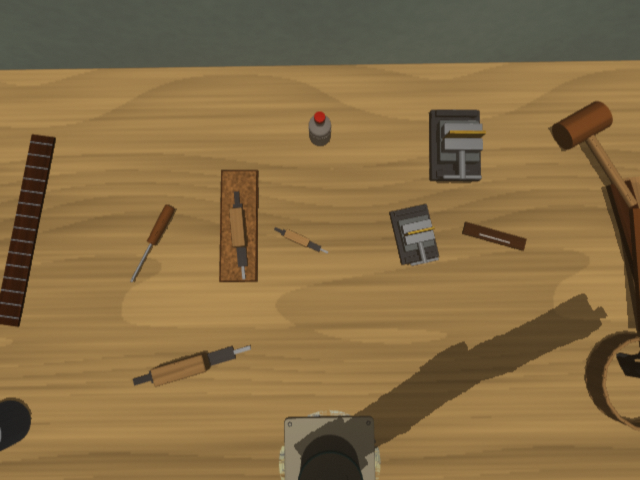

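View pics/scene.png

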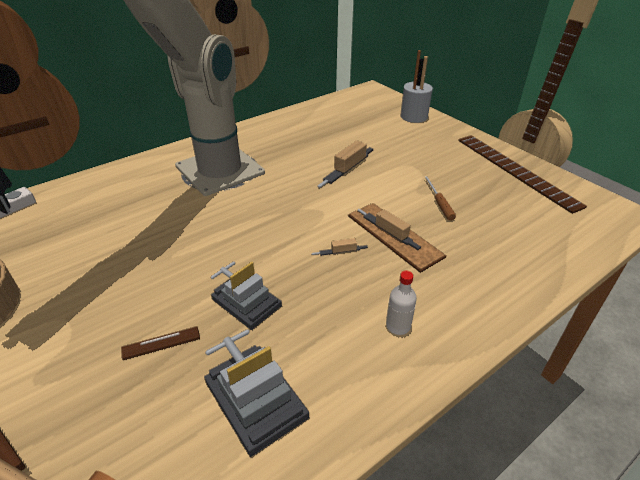

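The scene picture and the top view agree.

- **Files:** there are three, at top pixels (300,240) small, (237,232) on the cork and (192,366) large. The one on the cork is middle-sized and is the one I need. Its pale tang is at (243,272), so the tip points up in the picture (+x).
- **Clamps:** there are two, at (415,235) smaller and (459,146) larger. I need the smaller. Its screw is at the bottom, so the stroke runs about +x.

Next I'll measure both and confirm in a crop.

```bash
python3 - <<'E'
from h import *
P=np.load("topP.npy");S=np.load("sceneP.npy")
def rect(q,t):
    q=q[:,:3];r=cv2.minAreaRect(q[:,:2].astype(np.float32));c=q.mean(0)
    w,V=np.linalg.eigh(np.cov(q[:,:2].T));a=V[:,1]
    print(t,len(q),c.round(1),np.array(r[0]).round(1),np.array(r[1]).round(1),round(r[2],1),"pca",np.degrees(np.arctan2(a[1],a[0])).round(1),"z",np.percentile(q[:,2],[5,50,95]).round(1))
def sel(P,x0,x1,y0,y1,z0,z1):
    q=P.reshape(-1,3);return q[(q[:,0]>x0)&(q[:,0]<x1)&(q[:,1]>y0)&(q[:,1]<y1)&(q[:,2]>z0)&(q[:,2]<z1)]
for n,Q in(("top",P),("scene",S)):
    rect(sel(Q,420,690,150,260,44,60),n+" handle top")
    rect(sel(Q,400,690,150,260,15,60),n+" file")
    rect(sel(Q,400,700,140,270,5,12),n+" rest")
    rect(sel(Q,430,610,-280,-140,85,130),n+" plate")
    rect(sel(Q,430,610,-280,-140,6,130),n+" clamp")
    rect(sel(Q,430,610,-280,-140,96,130),n+" platetop")
    rect(sel(Q,430,610,-280,-140,64,76),n+" jawtop")
im=cv2.imread("pics/top.png")
cv2.imwrite("pics/crop.png",np.hstack([cv2.resize(im[160:290,200:340],None,fx=3,fy=3,interpolation=2),cv2.resize(im[180:310,370:480],None,fx=3,fy=3,interpolation=2)]))
E
```

```text
top handle top 506 [541.8 204.7  50. ] [542.4 205.1] [90. 31.] 5.6 pca -175.2 z [46.  50.1 53.8]
top file 684 [536.6 202.8  42.8] [552.5 195.1] [255.7  56.1] 8.5 pca -175.3 z [15.8 48.9 53.5]
top rest 2856 [551.5 207.3   8.2] [550.9 203.6] [294.5 128.1] 1.1 pca 178.8 z [ 5.4  8.2 11.3]
top plate 75 [ 522.6 -208.3  100.6] [ 523.1 -208.9] [ 5.3 59.6] 11.7 pca 101.9 z [ 90.8 101.8 105.5]
top clamp 2220 [ 518.2 -204.6   42.6] [ 520.7 -207.7] [134.8 177.5] 89.4 pca -167.8 z [15.  41.5 73.8]
top platetop 66 [ 523.  -209.4  102. ] [ 523.1 -208.9] [ 5.3 59.6] 11.7 pca 102.0 z [ 97.7 102.2 105.7]
top jawtop 526 [ 521.2 -208.9   69.9] [ 499.1 -214.2] [94.5 67.2] 12.2 pca 100.3 z [65.5 70.  73.7]
scene handle top 320 [543.5 201.8  49.8] [541.1 203.9] [91.3 34. ] 4.8 pca -174.8 z [45.6 50.1 52.8]
scene file 680 [545.6 198.4  38.1] [529.  202.8] [204.9  35. ] 6.1 pca -174.3 z [16.  41.7 52.2]
scene rest 1660 [576.8 197.7   8.4] [550.  206.2] [ 93.2 272. ] 89.2 pca -177.6 z [ 5.8  8.4 11.1]
scene plate 206 [ 522.6 -210.6   96.1] [ 521.8 -209.9] [ 7.2 60.7] 11.1 pca 101.4 z [ 86.9  96.6 103.8]
scene clamp 2587 [ 537.  -217.6   44.5] [ 518.1 -210.6] [139.   92.7] 11.7 pca -152.8 z [12.6 41.8 93.6]
scene platetop 107 [ 522.1 -210.7  101.1] [ 521.4 -209.5] [ 7.1 59.7] 12.1 pca 101.4 z [ 97.  101.4 104.2]
scene jawtop 396 [ 529.8 -213.1   70.2] [ 498.8 -214.9] [96.4 66.5] 12.0 pca 82.2 z [64.9 70.5 73.8]
```

View pics/crop.png

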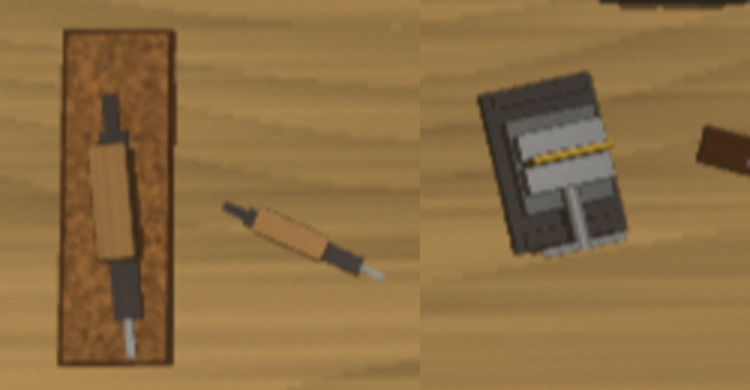

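The crop confirms both choices. The mid-size file is on the cork with its tip up at crop (110,95), and the smaller clamp has its screw at the bottom at (575,230). Setting out.

play_rows(targets=[[0, 5, -5, 0.8, 8], [0, 10, -10, 1.6, 16], [0, 14, -14, 2.4, 20.5], [0, 28.8, -29.9, 4, 20.5], [0, 28.8, -29.9, 4, 20.5], [0, 28.8, -29.9, 4, 20.5], [0, 28.8, -29.9, 4, 20.5], [0, 28.8, -29.9, 4, 20.5], [0, 28.8, -29.9, 4, 20.5], [0, 28.8, -29.9, 4, 20.5]])

```text
clock: 1.8
eef_pos: [413.0, -187.9, 216.3]
tool_rot: [-3.14, -0.0, 0.098]
force: [-1.0, -0.9, -0.5]
width: 85.4
gripper_force: 0.0
```

```bash
cat >> h.py <<'E'
def go(x,y,z,yaw):
    s=ctrl.read_state();p=np.array(s["eef_pos"]);M=R.from_euler("xyz",s["tool_rot"]).as_matrix()
    yw=np.degrees(np.arctan2(M[1,0],M[0,0]))
    print("t",round(s["clock"],2),"at",p.round(1),"yaw",yw.round(2),"tilt",M[:,2].round(4),"F",np.round(s["force"],1),"T",np.round(s["torque"],2),"w",round(s["width"],1),round(s["gripper_force"],1),"q7",round(s["qpos"][6],2))
    print("shift cm",(M.T@(np.array([x,y,z])-p)/10).round(2),"spin",round(yw-yaw,2))
E
python3 -c "
from h import *
go(542,204,180,5.2)"
```

```text
t 1.8 at [ 413.  -187.9  216.3] yaw 5.59 tilt [ 3.0e-04  1.4e-03 -1.0e+00] F [-1.  -0.9 -0.5] T [ 0.    0.05 -0.03] w 85.4 0.0 q7 -1.01
shift cm [ 16.66 -37.74   3.69] spin 0.39
```

play_rows(targets=[[0, 16.7, -37.7, 3.7, 0.4], [0, 16.7, -37.7, 3.7, 0.4], [0, 16.7, -37.7, 3.7, 0.4], [0, 16.7, -37.7, 3.7, 0.4], [0, 16.7, -37.7, 3.7, 0.4], [0, 16.7, -37.7, 3.7, 0.4], [0, 16.7, -37.7, 3.7, 0.4], [0, 16.7, -37.7, 3.7, 0.4], [0, 16.7, -37.7, 3.7, 0.4], [0, 16.7, -37.7, 3.7, 0.4]])

```text
clock: 2.8
eef_pos: [544.6, 201.2, 178.9]
tool_rot: [-3.141, -0.001, 0.087]
force: [-0.1, -0.3, 0.6]
width: 85.3
gripper_force: 0.0
```

```bash
python3 - <<'E'
from h import *
im,d,P=cam("wrist");save("w1",im)
q=P.reshape(-1,3);q=q[np.isfinite(q[:,0])]
m=(abs(q[:,0]-542)<80)&(abs(q[:,1]-204)<40)&(q[:,2]>44)&(q[:,2]<57)
h=q[m];r=cv2.minAreaRect(h[:,:2].astype(np.float32));w,V=np.linalg.eigh(np.cov(h[:,:2].T));a=V[:,1]
print(len(h),h.mean(0).round(1),r,np.degrees(np.arctan2(a[1],a[0])))
m=(abs(q[:,0]-542)<140)&(abs(q[:,1]-204)<44)&(q[:,2]<12);print("cork",np.median(q[m][:,2]))
go(542,204,44,5.2)
E
```

```text
6660 [544.6 206.6  48.1] ((542.08642578125, 206.39549255371094), (89.5886001586914, 30.013896942138672), 4.9782867431640625) -174.9156342518622
cork 6.198487074529169
t 2.85 at [544.2 198.3 179. ] yaw 4.81 tilt [-1.0e-04 -1.3e-03 -1.0e+00] F [ 0.  -0.9 -0.8] T [-0.04 -0.   -0.02] w 85.5 0.0 q7 -1.76
shift cm [-0.17 -0.61 13.5 ] spin -0.39
```

View pics/w1.png

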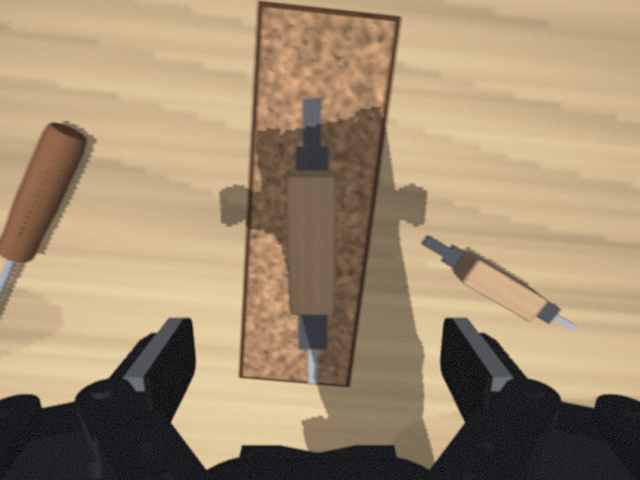

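```bash
python3 -c "
from h import *
go(542,205,44,5.1);go(542,205,44,5.1);cam('wrist');go(542,205,44,5.1)"
```

```text
t 2.85 at [544.2 198.3 179. ] yaw 4.81 tilt [-1.0e-04 -1.3e-03 -1.0e+00] F [ 0.  -0.9 -0.8] T [-0.04 -0.   -0.02] w 85.5 0.0 q7 -1.76
shift cm [-0.16 -0.71 13.5 ] spin -0.29
t 2.85 at [544.2 198.3 179. ] yaw 4.81 tilt [-1.0e-04 -1.3e-03 -1.0e+00] F [ 0.  -0.9 -0.8] T [-0.04 -0.   -0.02] w 85.5 0.0 q7 -1.76
shift cm [-0.16 -0.71 13.5 ] spin -0.29
t 2.9 at [544.  196.7 179.2] yaw 4.69 tilt [-4.e-04 -2.e-03 -1.e+00] F [-0.6  0.9 -0.7] T [ 0.02  0.04 -0.01] w 85.4 0.0 q7 -1.76
shift cm [-0.13 -0.87 13.52] spin -0.41
```

play_rows(targets=[[0, -0.14, -0.64, 3, -0.3], [0, -0.14, -0.64, 6, -0.3], [0, -0.14, -0.64, 8, -0.3], [0, -0.14, -0.64, 10, -0.3], [0, -0.14, -0.64, 11.5, -0.3], [0, -0.14, -0.64, 12.5, -0.3], [0, -0.14, -0.64, 13.2, -0.3], [0, -0.14, -0.64, 13.5, -0.3], [0, -0.14, -0.64, 13.5, -0.3]])

```text
clock: 3.8
eef_pos: [542.1, 205.4, 44.5]
tool_rot: [3.142, -0.0, 0.089]
force: [-0.1, -1.2, -1.4]
width: 85.2
gripper_force: 0.0
```

play_rows(targets=[[0.5, 0, 0, 0, 0], [0.8, 0, 0, 0, 0], [1, 0, 0, 0, 0], [1, 0, 0, 0, 0], [1, 0, 0, 0, 0], [1, 0, 0, 0, 0], [1, 0, 0, 0, 0], [1, 0, 0, 0, 0]])

```text
clock: 4.6
eef_pos: [542.3, 205.9, 44.8]
tool_rot: [-3.141, -0.001, 0.089]
force: [-1.0, -0.1, 5.3]
width: 29.6
gripper_force: 60.7
```

```bash
python3 -c "
from h import *
go(542,205,180,5.1)"
```

```text
t 4.6 at [542.3 205.9  44.8] yaw 5.12 tilt [ 8.e-04  5.e-04 -1.e+00] F [-1.  -0.1  5.3] T [ 0.05  0.15 -0.03] w 29.6 60.7 q7 -1.74
shift cm [ -0.02   0.08 -13.52] spin 0.02
```

play_rows(targets=[[1, 0, 0, -0.5, 0], [1, 0, 0, -1.5, 0], [1, 0, 0, -3, 0], [1, 0, 0, -5, 0], [1, 0, 0, -7.5, 0], [1, 0, 0, -10, 0], [1, 0, 0, -12, 0], [1, 0, 0, -13.5, 0], [1, 0, 0, -14, 0], [1, 0, 0, -14, 0]])

```text
clock: 5.6
eef_pos: [542.2, 205.7, 185.5]
tool_rot: [-3.141, -0.002, 0.089]
force: [-1.0, 0.5, -2.8]
width: 29.4
gripper_force: 59.7
```

play_rows(targets=[[1, -0.3, 1, 0, 0], [1, -1, 4, 0, 0], [1, -2, 8, 0, -1], [1, -3, 12, 0, -2], [1, -4, 16, 0, -3], [1, -5, 20, 0, -4], [1, -6, 24, 0, -5], [1, -7, 28, 0, -6], [1, -8, 32, 0, -6.7], [1, -8.5, 34, 0, -6.7]])

```text
clock: 6.6
eef_pos: [485.0, -145.7, 183.5]
tool_rot: [3.14, 0.003, 0.201]
force: [1.0, -0.6, -2.3]
width: 29.0
gripper_force: 59.9
```

```bash
python3 -c "
from h import *
go(475.5,-219.3,185,11.8)"
```

```text
t 6.6 at [ 485.  -145.7  183.5] yaw 11.5 tilt [-0.0028 -0.0019 -1.    ] F [ 1.  -0.6 -2.3] T [ 0.02 -0.04 -0.02] w 29.0 59.9 q7 -1.07
shift cm [-2.4   7.02 -0.13] spin -0.3
```

play_rows(targets=[[1, -0.8, 2.2, 0, 0], [1, -1.6, 4.2, 0, 0], [1, -2.3, 6, 0, 0], [1, -2.7, 7.1, 0, 0], [1, -2.8, 7.4, 0, 0], [1, -2.8, 7.4, 0, 0], [1, -2.8, 7.4, 0, 0], [1, -2.8, 7.4, 0, 0], [1, -2.8, 7.4, 0, 0]])

```text
clock: 7.5
eef_pos: [475.6, -217.9, 184.3]
tool_rot: [-3.141, -0.0, 0.208]
force: [0.2, 0.5, -3.5]
width: 29.0
gripper_force: 59.9
```

```bash
python3 - <<'E'
from h import *
go(475.5,-219.3,145,11.8)
im,d,P=cam("wrist");save("w2",im)
q=P.reshape(-1,3);q=q[np.isfinite(q[:,0])]
m=(abs(q[:,0]-522)<25)&(abs(q[:,1]+209)<45)&(q[:,2]>88)&(q[:,2]<115);h=q[m]
w,V=np.linalg.eigh(np.cov(h[:,:2].T));a=V[:,1]
print("plate",len(h),h.mean(0),np.percentile(h[:,2],[5,50,95]),cv2.minAreaRect(h[:,:2].astype(np.float32)),np.degrees(np.arctan2(a[1],a[0])))
im,d,P=cam("scene")
cv2.imwrite("pics/s2.png",cv2.cvtColor(cv2.resize(im[180:350,180:380],None,fx=3,fy=3,interpolation=2),4))
q=P.reshape(-1,3);m=(abs(q[:,0]-530)<120)&(abs(q[:,1]+212)<30)&(q[:,2]>130)&(q[:,2]<160);h=q[m]
print("blade",len(h))
for x in range(420,600,15):
    g=h[abs(h[:,0]-x)<7.5]
    if len(g):print(x,len(g),np.percentile(g[:,2],[5,50]).round(1),np.median(g[:,1]).round(1))
E
```

```text
t 7.5 at [ 475.6 -217.9  184.3] yaw 11.9 tilt [ 1.e-04  3.e-04 -1.e+00] F [ 0.2  0.5 -3.5] T [-0.06  0.03  0.01] w 29.0 59.9 q7 -0.93
shift cm [-0.04  0.13  3.93] spin 0.1
plate 830 [ 522.94449066 -209.66223827   99.18898593] [ 91.53882673 100.2211842  101.38651426] ((522.2710571289062, -208.5467987060547), (5.166418552398682, 59.741004943847656), 11.494476318359375) 101.5180728470123
blade 240
420 8 [148.  152.4] -240.1
435 5 [148.2 150.9] -238.8
450 3 [156.7 158.4] -239.4
480 5 [149.  149.6] -229.0
495 8 [150.1 157.7] -228.1
510 29 [149.  155.1] -212.3
525 79 [149.4 154.3] -210.5
540 51 [150.4 153.8] -207.6
555 48 [149.3 153.5] -202.1
570 4 [149.8 153.6] -205.3
```

View pics/s2.png

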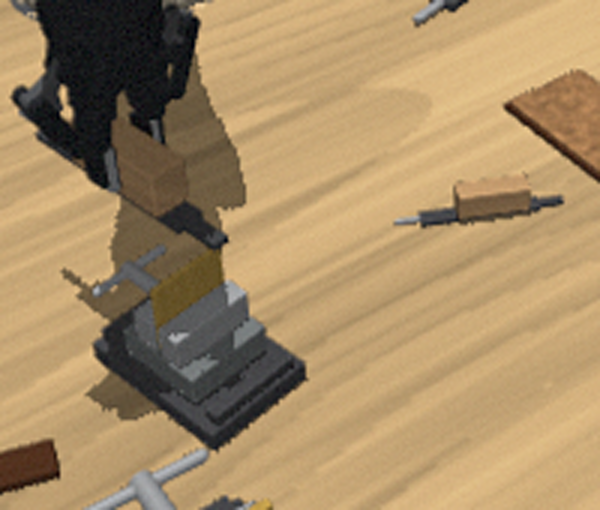

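View pics/w2.png

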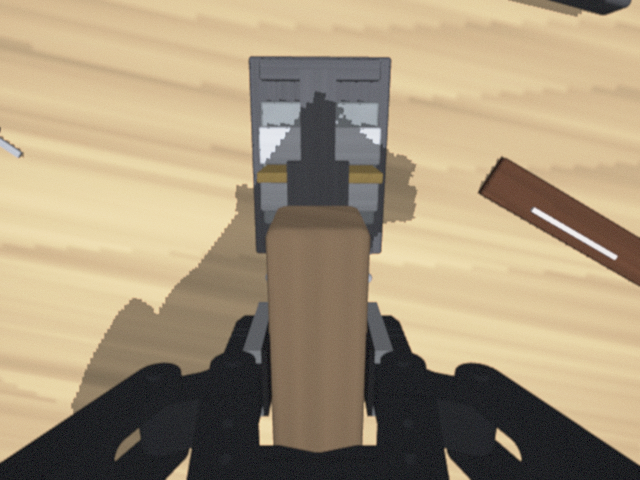

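The file is held level. It sits square over the plate, and the edge crosses the blade's front at (320,175) in the wrist picture. Plate top is about 101 mm. Lowering to feel for it.

play_rows(targets=[[1, 0, 0, 0.7, 0], [1, 0, 0, 1.7, 0], [1, 0, 0, 2.7, 0], [1, 0, 0, 3.5, 0], [1, 0, 0, 3.9, 0], [1, 0, 0, 4.1, 0], [1, 0, 0, 4.1, 0], [1, 0, 0, 4.1, 0]])

```text
clock: 8.4
eef_pos: [475.5, -218.9, 143.5]
tool_rot: [3.141, -0.0, 0.206]
force: [0.4, 0.3, -2.3]
width: 29.0
gripper_force: 59.9
```

play_rows(targets=[[1, 0, 0, 0.1, 0], [1, 0, 0, 0.2, 0], [1, 0, 0, 0.2, 0]])

```text
clock: 8.7
eef_pos: [475.3, -218.8, 141.4]
tool_rot: [3.142, -0.0, 0.206]
force: [0.3, 0.2, -2.5]
width: 29.3
gripper_force: 59.9
```

play_rows(targets=[[1, 0, 0, 0.1, 0], [1, 0, 0, 0.1, 0]])

```text
clock: 8.9
eef_pos: [475.3, -218.8, 140.3]
tool_rot: [-3.142, 0.0, 0.206]
force: [-0.7, 0.1, -3.2]
width: 29.2
gripper_force: 59.9
```

play_rows(targets=[[1, 0, 0, 0.1, 0], [1, 0, 0, 0.1, 0]])

```text
clock: 9.1
eef_pos: [475.3, -218.8, 139.2]
tool_rot: [-3.141, 0.0, 0.206]
force: [0.1, 0.1, -2.2]
width: 29.0
gripper_force: 59.9
```

play_rows(targets=[[1, 0, 0, 0.1, 0], [1, 0, 0, 0.1, 0]])

```text
clock: 9.3
eef_pos: [475.8, -218.8, 138.8]
tool_rot: [3.141, -0.001, 0.206]
force: [-0.3, 0.2, 2.4]
width: 29.6
gripper_force: 60.6
```

Contact is at TCP z ≈ 138.9, so the edge is about 102 mm up. Stroke 1 begins.

play_rows(targets=[[1, 0.2, 0, 0.04, 0], [1, 0.6, 0, 0.04, 0], [1, 1.1, 0, 0.04, 0], [1, 1.7, 0, 0.04, 0]])

```text
clock: 9.7
eef_pos: [487.8, -216.3, 138.8]
tool_rot: [-3.14, 0.007, 0.204]
force: [-15.1, -1.6, 19.5]
width: 29.5
gripper_force: 62.8
```

Pressing too hard: about 22 N, with the carriage dragged along and almost no sliding yet. I'm lifting clear and starting the stroke again more lightly.

play_rows(targets=[[1, 0, 0, -1, 0], [1, 0, 0, -2, 0], [1, -1, 0, -2, 0], [1, -2.0, 0, -2, 0], [1, -2.0, 0, -2, 0], [1, -2.0, 0, -1.6, 0], [1, -2.0, 0, -0.8, 0], [1, -2.0, 0, -0.4, 0], [1, -2.0, 0, -0.35, 0], [1, -2.0, 0, -0.35, 0]])

```text
clock: 10.7
eef_pos: [472.4, -219.3, 141.0]
tool_rot: [-3.141, 0.001, 0.206]
force: [-0.5, -0.2, -2.9]
width: 29.1
gripper_force: 59.8
```

```bash
python3 - <<'E'
from h import *
go(475.5,-219.3,138.3,11.8)
im,d,P=cam("wrist")
q=P.reshape(-1,3);q=q[np.isfinite(q[:,0])]
m=(abs(q[:,0]-522)<25)&(abs(q[:,1]+209)<45)&(q[:,2]>88)&(q[:,2]<104);h=q[m]
print("plate",len(h),h.mean(0))
# handle top profile along file for level check, cam relative
T=R.from_euler("z",11.8,degrees=True).as_matrix()
L=(q-np.array(ctrl.read_state()["eef_pos"]))@T
m=(abs(L[:,1])<9)&(L[:,2]>-22)&(L[:,2]<14)&(L[:,0]>0)&(L[:,0]<88)
for x in range(5,90,10):
    g=L[m&(abs(L[:,0]-x)<5)]
    if len(g):print(x,len(g),np.median(g[:,2]).round(2))
E
```

```text
t 10.7 at [ 472.4 -219.3  141. ] yaw 11.83 tilt [-6.e-04  3.e-04 -1.e+00] F [-0.5 -0.2 -2.9] T [-0.   -0.03  0.02] w 29.1 59.8 q7 -0.93
shift cm [0.31 0.07 0.27] spin 0.03
plate 1642 [ 522.77455709 -208.3793941    99.08354386]
5 1711 3.2
15 1834 3.17
25 1970 3.19
35 2116 3.16
45 2139 1.13
```

play_rows(targets=[[1, 0, 0, 0.15, 0], [1, 0.05, 0, 0.27, 0], [1, 0.15, 0, 0.3, 0], [1, 0.4, 0, 0.3, 0]])

```text
clock: 11.15
eef_pos: [475.7, -218.8, 138.8]
tool_rot: [-3.141, 0.001, 0.206]
force: [-3.5, -0.8, 3.6]
width: 29.0
gripper_force: 60.6
```

play_rows(targets=[[1, 0.4, 0, 0, 0], [1, 0.8, 0, 0, 0]])

```text
clock: 11.35
eef_pos: [481.6, -217.6, 138.8]
tool_rot: [-3.141, 0.005, 0.205]
force: [-10.1, -1.7, 11.2]
width: 29.2
gripper_force: 61.5
```

play_rows(targets=[[1, 0.3, 0, -0.04, 0], [1, 0.7, 0, -0.05, 0]])

```text
clock: 11.55
eef_pos: [491.4, -215.6, 139.0]
tool_rot: [3.141, -0.001, 0.206]
force: [-0.1, -0.5, -1.1]
width: 29.2
gripper_force: 60.0
```

play_rows(targets=[[1, 0.6, 0, 0.05, 0], [1, 1.2, 0, 0.06, 0]])

```text
clock: 11.75
eef_pos: [501.0, -213.6, 138.9]
tool_rot: [-3.141, 0.004, 0.206]
force: [-10.2, -1.5, 14.6]
width: 29.1
gripper_force: 61.9
```

play_rows(targets=[[1, 0.6, 0, -0.03, 0], [1, 1.2, 0, -0.03, 0]])

```text
clock: 11.95
eef_pos: [513.4, -211.2, 138.9]
tool_rot: [-3.141, 0.003, 0.205]
force: [-6.6, -0.8, 6.4]
width: 29.1
gripper_force: 61.0
```

Contact is about 9 N, which is what I want. Continuing.

play_rows(targets=[[1, 0.6, 0, 0, 0], [1, 1.2, 0, 0, 0]])

```text
clock: 12.15
eef_pos: [524.1, -208.9, 138.9]
tool_rot: [-3.141, 0.005, 0.205]
force: [-6.8, -0.4, 7.7]
width: 29.0
gripper_force: 61.2
```

play_rows(targets=[[1, 0.6, 0, 0, 0], [1, 1.2, 0, 0, 0]])

```text
clock: 12.35
eef_pos: [536.3, -206.4, 138.8]
tool_rot: [-3.141, 0.004, 0.206]
force: [-5.6, -1.4, 7.1]
width: 29.0
gripper_force: 61.2
```

play_rows(targets=[[1, 0.6, 0, 0, 0], [1, 1.2, 0, 0, 0]])

```text
clock: 12.55
eef_pos: [548.3, -203.8, 138.7]
tool_rot: [-3.141, 0.004, 0.206]
force: [-5.1, -1.7, 5.8]
width: 28.9
gripper_force: 61.1
```

play_rows(targets=[[1, 0.6, 0, 0.02, 0], [1, 1.2, 0, 0.03, 0]])

```text
clock: 12.75
eef_pos: [559.0, -201.6, 138.5]
tool_rot: [-3.141, 0.006, 0.206]
force: [-7.4, -0.7, 8.7]
width: 29.2
gripper_force: 61.3
```

play_rows(targets=[[1, 0.6, 0, 0.01, 0], [1, 1.2, 0, 0.02, 0]])

```text
clock: 12.95
eef_pos: [570.9, -199.2, 138.3]
tool_rot: [-3.141, 0.006, 0.206]
force: [-7.4, -0.6, 8.0]
width: 29.3
gripper_force: 61.3
```

play_rows(targets=[[1, 0.4, 0, -0.3, 0], [1, 0.5, 0, -1.5, 0], [1, 0.5, 0, -2.5, 0], [1, -1.5, 0, -2.5, 0], [1, -4.5, 0, -2.5, 0], [1, -7.5, 0, -2.5, 0], [1, -9.8, 0, -2.5, 0], [1, -10.3, 0, -2.5, 0], [1, -10.3, 0, -1.5, 0], [1, -10.3, 0, -0.7, 0]])

```text
clock: 13.95
eef_pos: [474.3, -219.1, 145.0]
tool_rot: [3.141, -0.003, 0.207]
force: [0.5, 0.1, -2.3]
width: 29.2
gripper_force: 59.9
```

play_rows(targets=[[1, 0, 0, 0.3, 0], [1, 0, 0, 0.4, 0], [1, 0, 0, 0.4, 0], [1, 0, 0, 0.4, 0]])

```text
clock: 14.35
eef_pos: [472.8, -219.3, 141.1]
tool_rot: [3.141, -0.0, 0.207]
force: [-0.1, -0.5, -1.9]
width: 29.0
gripper_force: 59.9
```

```bash
python3 - <<'E'
from h import *
go(475.5,-219.3,138.3,11.8)
im,d,P=cam("wrist")
q=P.reshape(-1,3);q=q[np.isfinite(q[:,0])]
T=R.from_euler("z",11.8,degrees=True).as_matrix()
L=(q-np.array(ctrl.read_state()["eef_pos"]))@T
m=(abs(L[:,1])<9)&(L[:,2]>-22)&(L[:,2]<14)&(L[:,0]>0)&(L[:,0]<88)
for x in range(5,50,10):
    g=L[m&(abs(L[:,0]-x)<5)]
    if len(g):print(x,len(g),np.median(g[:,2]).round(2),np.median(g[:,1]).round(2),g[:,0].max().round(1))
E
```

```text
t 14.35 at [ 472.8 -219.3  141.1] yaw 11.84 tilt [ 3.e-04 -1.e-04 -1.e+00] F [-0.1 -0.5 -1.9] T [ 0.03 -0.01  0.02] w 29.0 59.9 q7 -0.92
shift cm [0.27 0.05 0.28] spin 0.04
5 1718 3.35 0.08 10.0
15 1820 3.32 0.1 20.0
25 1961 3.35 0.13 30.0
35 2119 3.4 -0.11 40.0
45 2178 1.42 0.12 45.3
```

play_rows(targets=[[1, 0, 0, 0.15, 0], [1, 0.1, 0, 0.24, 0], [1, 0.3, 0, 0.26, 0], [1, 0.7, 0, 0.26, 0]])

```text
clock: 14.8
eef_pos: [477.9, -218.4, 138.9]
tool_rot: [-3.141, 0.002, 0.205]
force: [-6.2, -1.4, 5.8]
width: 29.0
gripper_force: 60.9
```

play_rows(targets=[[1, 0.5, 0, -0.01, 0], [1, 1.0, 0, -0.02, 0]])

```text
clock: 15.0
eef_pos: [488.8, -216.3, 138.9]
tool_rot: [3.141, 0.001, 0.205]
force: [-2.0, 0.1, 0.7]
width: 29.3
gripper_force: 60.4
```

play_rows(targets=[[1, 0.5, 0, 0.02, 0]])

```text
clock: 15.1
eef_pos: [493.6, -215.3, 138.8]
tool_rot: [3.141, 0.001, 0.206]
force: [-7.1, -1.5, 8.3]
width: 29.3
gripper_force: 61.2
```

play_rows(targets=[[1, 0.6, 0, -0.01, 0], [1, 1.2, 0, -0.01, 0]])

```text
clock: 15.3
eef_pos: [504.1, -213.1, 138.9]
tool_rot: [-3.141, 0.003, 0.205]
force: [-7.3, -1.4, 8.0]
width: 29.4
gripper_force: 61.3
```

play_rows(targets=[[1, 0.6, 0, 0, 0], [1, 1.2, 0, 0, 0], [1, 1.8, 0, 0, 0]])

```text
clock: 15.6
eef_pos: [521.6, -209.5, 138.9]
tool_rot: [-3.141, 0.004, 0.205]
force: [-7.5, -1.1, 8.2]
width: 29.0
gripper_force: 61.3
```

play_rows(targets=[[1, 0.6, 0, 0, 0], [1, 1.2, 0, 0, 0]])

```text
clock: 15.8
eef_pos: [533.5, -206.9, 138.9]
tool_rot: [-3.141, 0.004, 0.206]
force: [-6.0, -0.5, 5.5]
width: 29.1
gripper_force: 61.2
```

play_rows(targets=[[1, 0.6, 0, 0, 0], [1, 1.2, 0, 0.01, 0]])

```text
clock: 16.0
eef_pos: [545.1, -204.5, 138.8]
tool_rot: [-3.141, 0.004, 0.206]
force: [-8.0, -1.2, 8.8]
width: 29.3
gripper_force: 61.2
```

play_rows(targets=[[1, 0.6, 0, 0.01, 0], [1, 1.2, 0, 0.02, 0]])

```text
clock: 16.2
eef_pos: [556.3, -202.2, 138.6]
tool_rot: [-3.141, 0.005, 0.206]
force: [-8.2, -1.3, 8.7]
width: 28.9
gripper_force: 61.3
```

play_rows(targets=[[1, 0.6, 0, 0.01, 0], [1, 1.2, 0, 0.02, 0], [1, 1.6, 0, 0.02, 0]])

```text
clock: 16.5
eef_pos: [572.3, -198.8, 138.3]
tool_rot: [-3.141, 0.005, 0.206]
force: [-7.0, -1.4, 7.5]
width: 29.0
gripper_force: 61.3
```

play_rows(targets=[[1, 0.4, 0, -0.3, 0], [1, 0.5, 0, -1.5, 0], [1, 0.5, 0, -2.5, 0], [1, -1.5, 0, -2.5, 0], [1, -4.5, 0, -2.5, 0], [1, -7.5, 0, -2.5, 0], [1, -9.8, 0, -2.5, 0], [1, -10.4, 0, -2.5, 0], [1, -10.4, 0, -1.5, 0], [1, -10.4, 0, -0.7, 0]])

```text
clock: 17.5
eef_pos: [474.3, -219.1, 144.9]
tool_rot: [3.141, -0.003, 0.207]
force: [1.3, 0.1, -2.5]
width: 29.2
gripper_force: 59.9
```

play_rows(targets=[[1, 0, 0, 0.3, 0], [1, 0, 0, 0.4, 0], [1, 0, 0, 0.4, 0], [1, 0, 0, 0.4, 0]])

```text
clock: 17.9
eef_pos: [472.8, -219.3, 141.1]
tool_rot: [3.141, -0.0, 0.207]
force: [0.8, -0.3, -2.7]
width: 29.2
gripper_force: 59.9
```

Stroke 2 was steady at about 8–11 N, apart from one early reading near 3 N. Stroke 3 next.

play_rows(targets=[[1, 0, 0, 0.15, 0], [1, 0.1, 0, 0.24, 0], [1, 0.3, 0, 0.26, 0], [1, 0.7, 0, 0.26, 0]])

```text
clock: 18.3
eef_pos: [477.9, -218.3, 138.8]
tool_rot: [-3.141, 0.002, 0.205]
force: [-6.2, -0.9, 6.3]
width: 29.2
gripper_force: 60.8
```

play_rows(targets=[[1, 0.5, 0, -0.01, 0]])

```text
clock: 18.4
eef_pos: [482.8, -217.5, 139.0]
tool_rot: [-3.141, 0.002, 0.205]
force: [-4.6, -1.0, 3.6]
width: 29.1
gripper_force: 60.7
```

play_rows(targets=[[1, 0.5, 0, 0.01, 0], [1, 1.0, 0, 0.01, 0]])

```text
clock: 18.6
eef_pos: [492.5, -215.5, 138.9]
tool_rot: [-3.141, 0.003, 0.205]
force: [-7.7, -1.7, 8.9]
width: 29.1
gripper_force: 61.1
```

play_rows(targets=[[1, 0.6, 0, -0.01, 0], [1, 1.2, 0, -0.01, 0]])

```text
clock: 18.8
eef_pos: [504.8, -213.0, 139.0]
tool_rot: [-3.142, 0.002, 0.205]
force: [-6.6, -1.4, 7.7]
width: 29.1
gripper_force: 61.0
```

play_rows(targets=[[1, 0.6, 0, 0, 0], [1, 1.2, 0, 0, 0]])

```text
clock: 19.0
eef_pos: [515.9, -210.7, 138.9]
tool_rot: [-3.141, 0.003, 0.205]
force: [-6.7, -1.9, 6.7]
width: 29.2
gripper_force: 61.1
```

play_rows(targets=[[1, 0.6, 0, 0, 0], [1, 1.2, 0, 0, 0], [1, 1.8, 0, 0, 0]])

```text
clock: 19.3
eef_pos: [533.7, -206.9, 138.9]
tool_rot: [-3.141, 0.003, 0.205]
force: [-4.9, -1.1, 5.4]
width: 28.9
gripper_force: 61.1
```

play_rows(targets=[[1, 0.6, 0, 0, 0], [1, 1.2, 0, 0.01, 0]])

```text
clock: 19.5
eef_pos: [545.4, -204.4, 138.7]
tool_rot: [-3.141, 0.004, 0.206]
force: [-6.8, -1.3, 7.8]
width: 29.1
gripper_force: 61.1
```

play_rows(targets=[[1, 0.6, 0, 0.01, 0], [1, 1.2, 0, 0.02, 0]])

```text
clock: 19.7
eef_pos: [556.5, -202.1, 138.6]
tool_rot: [-3.141, 0.005, 0.206]
force: [-7.3, -1.5, 7.3]
width: 29.4
gripper_force: 61.2
```

play_rows(targets=[[1, 0.6, 0, 0.01, 0], [1, 1.2, 0, 0.02, 0]])

```text
clock: 19.9
eef_pos: [568.2, -199.7, 138.4]
tool_rot: [-3.141, 0.005, 0.206]
force: [-7.4, -1.3, 8.0]
width: 29.1
gripper_force: 61.2
```

play_rows(targets=[[1, 0.4, 0, 0.01, 0], [1, 0.8, 0, -0.3, 0], [1, 0.9, 0, -1.5, 0], [1, 0.9, 0, -3, 0], [1, 0.9, 0, -4.5, 0], [1, 0.9, 0, -5.5, 0], [1, 0.9, 0, -5.5, 0], [1, 0.9, 0, -5.5, 0]])

```text
clock: 20.7
eef_pos: [579.2, -196.8, 193.1]
tool_rot: [-3.142, -0.0, 0.206]
force: [0.2, 0.7, -2.3]
width: 29.2
gripper_force: 59.9
```

```bash
python3 -c "
from h import *
go(544,205.5,194,5.1)"
```

```text
t 20.7 at [ 579.2 -196.8  193.1] yaw 11.83 tilt [ 4.e-04  2.e-04 -1.e+00] F [ 0.2  0.7 -2.3] T [ 0.02 -0.03  0.08] w 29.2 59.9 q7 -1.02
shift cm [  4.8  -40.1   -0.08] spin 6.73
```

play_rows(targets=[[1, 0.1, -1, 0, 0], [1, 0.4, -4, 0, 0.5], [1, 0.9, -8, 0, 1.5], [1, 1.4, -12, 0, 2.5], [1, 1.9, -16, 0, 3.5], [1, 2.4, -20, 0, 4.5], [1, 2.9, -24, 0, 5.5], [1, 3.4, -28, 0, 6], [1, 3.9, -32, 0, 6.7], [1, 4.2, -35, 0, 6.7]])

```text
clock: 21.7
eef_pos: [547.0, 158.3, 192.4]
tool_rot: [-3.14, 0.002, 0.092]
force: [0.2, -0.4, -3.4]
width: 29.3
gripper_force: 59.9
```

play_rows(targets=[[1, 0, -2, 0, 0], [1, 0, -3.5, 0, 0], [1, 0, -4.5, 0, 0], [1, 0, -4.8, 0, 0], [1, 0, -4.8, 0, 0], [1, 0, -4.8, 0, 0], [1, 0, -4.8, 0, 0], [1, 0, -4.8, 0, 0]])

```text
clock: 22.5
eef_pos: [544.4, 200.9, 193.2]
tool_rot: [3.141, -0.0, 0.088]
force: [-0.6, 0.1, -2.6]
width: 29.2
gripper_force: 59.9
```

```bash
python3 -c "
from h import *
go(544,205.5,44.8,5.1)"
```

```text
t 22.5 at [544.4 200.9 193.2] yaw 5.03 tilt [ 0.e+00 -3.e-04 -1.e+00] F [-0.6  0.1 -2.6] T [ 0.   -0.02  0.01] w 29.2 59.9 q7 -1.76
shift cm [-0.   -0.46 14.84] spin -0.07
```

play_rows(targets=[[1, 0, -0.5, 2, 0], [1, 0, -0.5, 5, 0], [1, 0, -0.5, 8, 0], [1, 0, -0.5, 10.5, 0], [1, 0, -0.5, 12.5, 0], [1, 0, -0.5, 13.7, 0], [1, 0, -0.5, 14.2, 0], [1, 0, -0.5, 14.4, 0], [1, 0, -0.5, 14.5, 0], [1, 0, -0.5, 14.5, 0]])

```text
clock: 23.5
eef_pos: [544.4, 207.1, 48.9]
tool_rot: [-3.141, -0.002, 0.089]
force: [-0.1, 0.3, -2.6]
width: 29.2
gripper_force: 59.9
```

play_rows(targets=[[1, 0, 0, 0.1, 0], [1, 0, 0, 0.2, 0], [1, 0, 0, 0.3, 0], [1, 0, 0, 0.3, 0]])

```text
clock: 23.9
eef_pos: [543.7, 206.9, 45.1]
tool_rot: [3.142, 0.0, 0.089]
force: [-0.6, 0.8, -3.0]
width: 29.2
gripper_force: 59.9
```

play_rows(targets=[[1, 0, 0, 0.05, 0], [1, 0, 0, 0.08, 0], [1, 0, 0, 0.08, 0]])

```text
clock: 24.2
eef_pos: [543.8, 206.9, 44.8]
tool_rot: [-3.141, -0.0, 0.089]
force: [-0.9, -0.2, 4.3]
width: 29.0
gripper_force: 60.9
```

Touching the cork with about 7 N. Opening slowly and backing off.

play_rows(targets=[[0.6, 0, 0, -0.03, 0], [0.5, 0, 0, -0.03, 0], [0.3, 0, 0, -0.03, 0], [0, 0, 0, -0.03, 0], [0, 0, 0, -0.03, 0], [0, 0, 0, -0.03, 0], [0, 0, 0, -0.03, 0]])

```text
clock: 24.9
eef_pos: [543.8, 206.9, 44.6]
tool_rot: [-3.142, -0.0, 0.089]
force: [-0.4, -0.1, -0.5]
width: 85.4
gripper_force: 0.0
```

play_rows(targets=[[0, 0, 0, -1, 0], [0, 0, 0, -3, 0], [0, 0, 0, -6, 0], [0, 0, 0, -9, 0], [0, 0, 0, -12, 0], [0, 0, 0, -15, 0], [0, 0, 0, -17, 0], [0, 0, 0, -17, 0], [0, 0, 0, -17, 0]])

```text
clock: 25.8
eef_pos: [543.7, 206.9, 215.2]
tool_rot: [-3.141, -0.001, 0.089]
force: [0.1, 0.9, 0.8]
width: 85.3
gripper_force: 0.0
```

```bash
python3 - <<'E'
from h import *
im,d,P=cam("wrist");save("w3",im)
q=P.reshape(-1,3);q=q[np.isfinite(q[:,0])]
m=(abs(q[:,0]-542)<80)&(abs(q[:,1]-204)<40)&(q[:,2]>44)&(q[:,2]<57)
h=q[m];print(len(h),h.mean(0).round(1),cv2.minAreaRect(h[:,:2].astype(np.float32)))
go(0,0,0,0)
E
```

```text
5255 [546.  207.7  48.1] ((543.880615234375, 207.49954223632812), (89.40817260742188, 30.052162170410156), 5.0823469161987305)
t 25.85 at [543.2 206.7 214.3] yaw 5.12 tilt [-9.e-04 -2.e-04 -1.e+00] F [-1.   0.4 -0.3] T [ 0.02 -0.01  0.01] w 85.6 0.0 q7 -1.78
shift cm [-55.93  15.74  21.48] spin 5.12
```

View pics/w3.png

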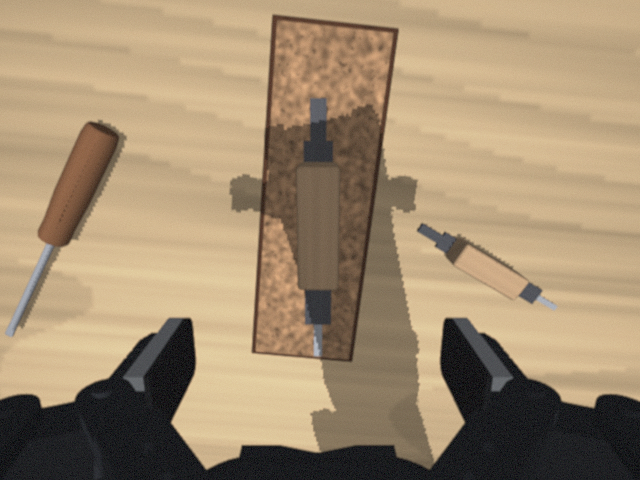

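The file lies flat on the cork at (318,225), teeth down, and the gripper is open and clear.

```bash
python3 -c "
from cell import ctrl
print(ctrl.finish_job())"
```

```text
the job is handed in; nothing more can be done
None
```

I made three forward strokes with clear lifts, laid the file back teeth down on the cork and handed the job in at about 26 s. Strokes 2 and 3 ran mostly at 8–11 N by sampled readings, with one 3 N dip early in stroke 2. Stroke 1 briefly swung between about 2 and 17 N, after an aborted start at about 22 N that barely slid.

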